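# Seat the rest plate on its three balls under the spring clips

## Task

Pick up the aluminium plate with the black V-notched rest block and slide it, stepped edge first, under the two spring clips of the base from the side nearer the robot, until the three balls drop into the grooves underneath and the springs pull it fully home, level and square. Feel for the balls and do not force it: push gently, never shove the plate hard or lean on the base, then let go. Leave the other things on the bench where they are.

Things in the scene. Friction and masses are not known exactly. Their poses are not given: they have to be found in the camera images.
- base: Aluminium base fixed to the bench, 190 (x) x 150 (y) x 12 mm. Origin: centre of its underside, on the bench; z up; +x is the way the plate slides in (within 0.3 rad of away from the robot; open side at -x). It carries a dark ball carrier and two steel spring clips on pins. Fully home, the plate's origin is 28 mm above this origin, its x equals the unmeasured carrier offset, y = 0.
- balls (a point): Point on the base axis, 31 mm above the base's underside, on which the plate rides. Three 8 mm steel balls are fixed on the carrier at x = -16, y = +-28 and x = +32, y = 0 mm from the carrier's own origin. That origin lies anywhere from -12 to +12 mm from this point along the base's x (y = 0): locked but not measured, so it must be felt or seen. Carrier top: 20 mm high.
- clips (a point): Midway between the two clip feet, x = 8, z = 40.4 mm from the base origin: the unloaded feet's underside. Feet: x = 1 to 15 mm from the base origin, |y| = 40 to 68 mm, with ramps rising 25 degrees towards -x to x = -16 mm (tip underside 48 mm high). Clips only move up and down; each presses down 2 N + 0.3 N per mm of lift. Pins 8 mm thick at x = 8, y = +-61 mm, caps 17 mm wide, 75 mm high.
- plate: Loose plate with black rest block, 0.3 to 0.46 kg. Origin: its underside below the middle of the block; +x to the stepped front edge, z up. Plate x = -50 to 72, y = +-50, 14 mm thick; front edge stepped: over x = 66 to 72 its top is at z = 11; below, x = 64 to 72 is bevelled up to z = 3 mm; rear edge plain. Starts on the bench, front away from the robot (+-0.5 rad).
- groove (a point): On the underside, 16 mm behind the plate's origin (x = -16, z = 0), in the middle of a V groove (flanks 60 degrees, 8.2 mm wide at the mouth) across the full width along y, for the two rear balls. A second one, 10 mm long along x, centred at plate x = 32, y = 0, takes the front ball. The underside is flat otherwise. Let go within about 3 mm of the right x, the plate drops home by itself.
- grip (a point): Middle of the black block, 40 mm above the plate's underside, 26 above its top. Block: 24 mm along x, 40 along y, top at z = 74 mm, notch 14 wide, 18 deep along x. Pushed here along x it takes 5 to 9 N up the clip ramps, 3 to 5 N riding on the balls (10 N if also pressed down); it sinks 3 mm when the balls catch, and over about 10 N may tip it out again.
- wash_jar: Bystander: clear jar with white cap, 68 mm in diameter, 105 mm tall; origin at the centre of its underside.
- driver: Bystander: black-handled screwdriver lying on the bench, about 200 mm long.
- star_knob: Bystander: black five-lobed knob, 55 mm across, 20 mm high; origin at the centre of its underside.
- fitting: Bystander: turned steel fitting, 38 mm in diameter, 45 mm tall; origin at the centre of its underside.
Things that resemble listed ones, but are neither listed nor needed, are in the scene too. What is shaped like the base but pink or yellow is not meant.

How it is judged:
By the outcome, as a careful person would: the job done as asked, in the order asked, and still so for the second after the job is handed in, with the robot touching nothing.
It also fails if it takes over 58 s, if anything falls off the work surface, if the arm or the gripper's body presses on something with over 40 N, if the wrist force passes 120 N, or if a joint passes its speed limit or range.

## Robot

A 6-joint arm with a two-finger parallel gripper is mounted at the origin on the work surface. World frame = base frame: x ahead of the robot, y to its left, z up, the work surface at z = 0. Lengths are in m, angles in rad, forces in N, time in s.
With the tool pointing down it reaches from about 0.35 to 0.875 m from the base axis. Payload 4.2 kg.
Tool frame: the origin (TCP) lies on the centre line of the jaws, within the pads' length; the fingertips stand 14 mm ahead of it and the grasp point (between the pads) lies 5 mm behind it; z points along the fingers, y is the line along which they close (so a half turn about z gives the same grasp; the last joint's range is limited). The gripper opens to 85 mm and grips with 20 to 120 N. Pads are 22 mm wide; open, the fingers measure 114 mm over their backs; the gripper's body (76 mm by 85 mm) begins 54 mm behind the grasp point. The pads swing forward as they close: fully open they stand 13 mm farther back than shut.
Start: joints at [1.418, 0.385, 0.008, 0, -1.194, -0.259], TCP at [0.25, 0.573, 0.225] pointing down, gripper open.
Joint ranges: [-3.14, 3.14], [-1.21, 2.06], [-1.07, 1.41], [-3.16, 2.05], [-2.99, -0.16], [-3.1, 3.1]. Speed limits (rad/s): [2.79, 2.79, 3.14, 3.14, 3.14, 3.14].

## Interface

Orientations are given as a rotation vector (axis times angle).
In Python, from plant import telemetry, cams, order gives the robot as it stands.
- The arm moves only by the tool carry_out, never from a script. Its arguments are lists of equal length, an entry for each row: "claw": the gripper command: -1 is shut, 1 is fully open, values between are in proportion; "translation": the shift along the tool's x, y, z in mm, a list of three; "spin": the turn about the tool's z in rad. A call has 1 to 10 rows; each row is the pose to reach, as a shift and turn from the pose commanded when the call began, along the tool's axes at that moment; what a row does not reach only later rows make up. A row lasts 1/12 s, in which the tool goes at most 41.7 mm and 7.16 degrees, less where a joint would pass 70% of its speed; a pose out of reach is approached as far as the arm can. A call with a gripper value outside its range is refused whole. The fingers move at their own pace and stop on an object; "newtons" is the grip in N (left out, the last holds). Time passes only in rows, so rows that repeat a pose let the fingers close. It gives the time, the measured TCP pose, the force, the opening and the grip force at its end, in the units of the state.
- telemetry.sense(): the state, without advancing time (a new reading comes with each control period).
- cams.capture(name): name is "scene" or "top" or "wrist"; returns a dict with "color" (384x512x3 uint8, blue, green, red), "depth" (384x512 float32, m along the optical axis (not along the pixel's ray), 0 where there is no reading), "camera_matrix" (3x3 intrinsics, pixels), "xyz" and "rotation" of the camera in the world. Camera axes: x right, y down, z forward; pixel columns grow to the right and rows downward; lengths in m; the calibration is good to about 2 mm. The wrist camera is an equidistant fisheye: a pixel r from the principal point sees the ray r / f radians off the axis. A picture is of the moment at which its call begins.
- order.job_done(): hands the job in; it is judged then, once.
The state is a dict: "clock": time; "qpos": joint angles; "dq": joint speeds; "effort": joint torques, N m; "tool_pos": TCP position; "ee_rot": TCP orientation; "force": force on the tool from outside, world axes, zero at the start; "moment": the same for the moment, N m; "finger_gap": finger opening in m; "gripper_force": force on a finger pad.
Only numpy, scipy, OpenCV 4.12 (cv2) and the standard library are available. Lean on these libraries where they do the work, as an engineer would, in place of code of your own. Each camera call takes 0.05 s, during which the arm holds its last target. There are 200 camera calls.

## Working session

There is one attempt and no reset: what is moved stays moved. The work goes in short steps, Python scripts to look and compute and a tool call to move; the robot and the scene stay as the last step left them, time stands still between calls to the robot, and variables do not carry over. Pictures are saved under pics/ and viewed, at most 10 in all, crops included, and the job is handed in when it is done.

Besides the shell and the picture viewer there is one more tool, called after "Request:" by a JSON object that holds its "name" and its "arguments". carry_out: Moves the arm, as the interface text tells. Its arguments: {"type":"object","properties":{"claw":{"type":"array","items":{"type":"number"}},"translation":{"type":"array","items":{"type":"array","items":{"type":"number"}}},"spin":{"type":"array","items":{"type":"number"}},"newtons":{"type":"number"}},"required":["claw","translation","spin"]}

```bash
mkdir -p pics; ls; cat > h.py <<'E'
import numpy as np, cv2
from plant import telemetry, cams, order
def cap(n):
    c=cams.capture(n); np.savez('pics/%s.npz'%n,**{k:np.array(v) for k,v in c.items()}); return c
def R(c):
    r=np.array(c['rotation'],float)
    return r if r.shape==(3,3) else cv2.Rodrigues(r)[0]
def cloud(c):
    d=c['depth'];K=np.array(c['camera_matrix']);v,u=np.indices(d.shape)
    p=np.stack([(u-K[0,2])/K[0,0]*d,(v-K[1,2])/K[1,1]*d,d],-1)
    return p@R(c).T+np.array(c['xyz'])
def ray(c,u,v,z):
    K=np.array(c['camera_matrix']);r=R(c)@np.array([(u-K[0,2])/K[0,0],(v-K[1,2])/K[1,1],1])
    o=np.array(c['xyz']);return o+r*(z-o[2])/r[2]
E
python3 - <<'E'
from h import *
print(telemetry.sense())
a=cap('scene');b=cap('top')
for c in (a,b): print(c['xyz'],c['rotation'],c['camera_matrix'])
cv2.imwrite('pics/s.png',cv2.resize(a['color'],(800,600)));cv2.imwrite('pics/t.png',cv2.resize(b['color'],(800,600)))
E
```

```text
pics
{'clock': 0.0, 'qpos': array([ 1.41758892e+00,  3.85540772e-01,  6.63206472e-03, -5.03710044e-04,
       -1.19399750e+00, -2.58604772e-01]), 'dq': array([ 1.01490235e-03, -4.72063604e-04, -5.04188878e-04,  8.85963458e-05,
        8.10125013e-04, -1.04000410e-04]), 'effort': array([ 3.09178749e-04, -3.92287838e+01,  1.88400525e+01,  4.18626085e+00,
       -4.73444990e-03,  7.58663425e-07]), 'tool_pos': array([0.2499089 , 0.57220987, 0.22353287]), 'ee_rot': array([ 3.07308378e+00, -6.42161501e-01, -5.59438355e-04]), 'force': array([-0.46101286, -0.02210809, -0.26993906]), 'moment': array([-0.02392496, -0.07132435,  0.04164813]), 'gripper_force': 0.0, 'finger_gap': 0.08564705663576075}
[1.07854045 0.12165921 0.74537272] [-1.60651498 -2.02148663  0.77730621] [[359.59172286   0.         257.38663723]
 [  0.         359.59172286 188.35211183]
 [  0.           0.           1.        ]]
[3.11345102e-01 5.16265899e-04 1.32599244e+00] [-2.14979601  2.1424695  -0.1800812 ] [[452.71882688   0.         247.14703706]
 [  0.         452.71882688 195.99440313]
 [  0.           0.           1.        ]]
```

View pics/t.png

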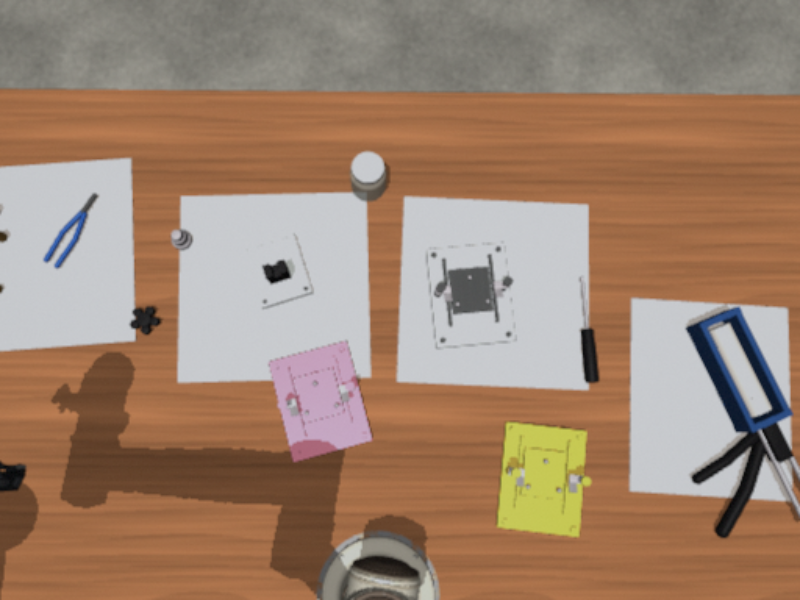

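View pics/s.png

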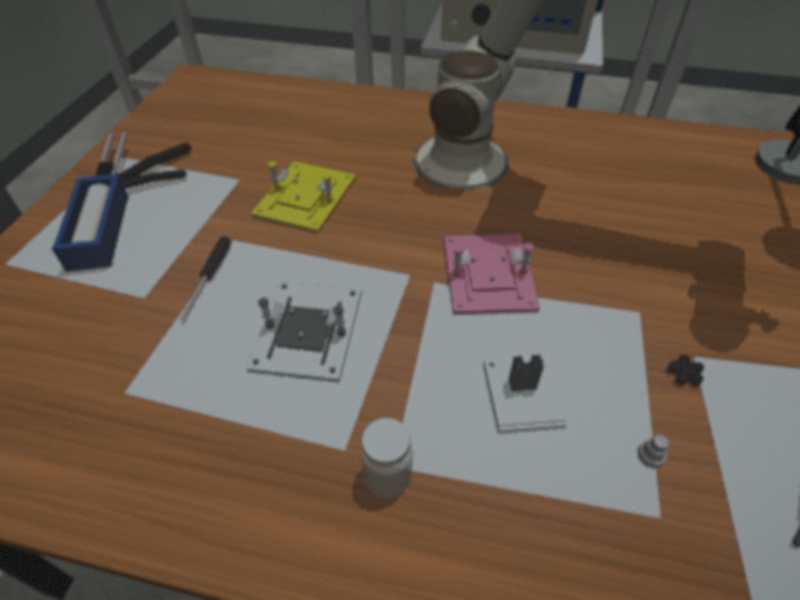

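Top view (800x600): the plate is at (280,270) with its black block at (277,271). The real base is at (472,294), and the pink and yellow bases are decoys. The jar, driver, fitting and knob are clear of the direct path. Next I'll measure using depth and colour.

```bash
cat > m.py <<'E'
from h import *
def load(n): return dict(np.load('pics/%s.npz'%n))
def rect(P,m):
    q=P[m][:,:2].astype(np.float32); return cv2.minAreaRect(q*1000), m.sum()
E
python3 - <<'E'
from m import *
for n in ('top','scene'):
    c=load(n);P=cloud(c);z=P[...,2];g=c['color'].max(2).astype(int)
    A=ray(load('top'),278*.64,271*.64,.014)[:2];B=ray(load('top'),472*.64,294*.64,.012)[:2]
    print(n,A,B)
    dA=np.linalg.norm(P[...,:2]-A,axis=-1);dB=np.linalg.norm(P[...,:2]-B,axis=-1)
    bench=(dA>.1)&(dA<.13)&(c['depth']>0); print('bench z',np.median(z[bench]))
    bz=np.median(z[bench]) 
    print('plate',rect(P,(dA<.1)&(z>bz+.008)&(z<bz+.02)))
    print('block',rect(P,(dA<.08)&(z>bz+.045)), np.percentile(z[(dA<.06)],[50,90,98,100]))
    print('base',rect(P,(dB<.125)&(z>bz+.007)&(z<bz+.016)))
    print('carrier',rect(P,(dB<.06)&(z>bz+.016)&(z<bz+.024)&(g<110)))
    print('pins',)
    m=((dB<.12)&(z>bz+.06)).astype(np.uint8); k,l,s,ce=cv2.connectedComponentsWithStats(m)
    for i in range(1,k): print(s[i][4],P[l==i].mean(0))
a=load('top')['color'];s=load('scene')['color']
r=lambda i,y,x:cv2.resize(i[y:y+75,x:x+100],(400,300),interpolation=cv2.INTER_CUBIC)
cv2.imwrite('pics/crop.png',np.vstack([np.hstack([r(a,150,255),r(a,140,130)]),np.hstack([r(s,170,150),r(s,215,290)])]))
E
```

```text
top [0.58327633 0.18923649] [ 0.54122784 -0.17728398]
bench z 0.0008784175149088025
plate (((575.3973999023438, 179.84625244140625), (158.2888641357422, 130.93121337890625), 12.042082786560059), np.int64(1165))
block (((577.6212158203125, 186.83799743652344), (25.79857063293457, 40.18464660644531), 19.17031478881836), np.int64(146)) [0.01451382 0.05367661 0.07533152 0.08116058]
base (((528.0609741210938, -168.38790893554688), (221.4822998046875, 195.36700439453125), 7.9095001220703125), np.int64(2068))
carrier (((547.37939453125, -180.1970672607422), (108.72068786621094, 88.85609436035156), 87.89034271240234), np.int64(579))
pins
31 [ 0.55645035 -0.2336422   0.07448765]
30 [ 0.54521518 -0.11317131  0.07415594]
scene [0.58327633 0.18923649] [ 0.54122784 -0.17728398]
bench z -0.001500220245862327
plate (((587.5327758789062, 193.45071411132812), (125.59744262695312, 101.75841522216797), 18.251094818115234), np.int64(1547))
block (((578.3180541992188, 189.65957641601562), (24.932281494140625, 40.215667724609375), 18.57352066040039), np.int64(275)) [0.01223417 0.05643824 0.07191649 0.0749439 ]
base (((542.3596801757812, -171.33950805664062), (193.81105041503906, 150.83262634277344), 5.606927871704102), np.int64(2182))
carrier (((550.4627685546875, -175.7997589111328), (109.07698822021484, 94.02570343017578), 83.86485290527344), np.int64(794))
pins
46 [ 0.5580567  -0.22999447  0.07049062]
48 [ 0.54638936 -0.10916293  0.07053409]
```

View pics/crop.png

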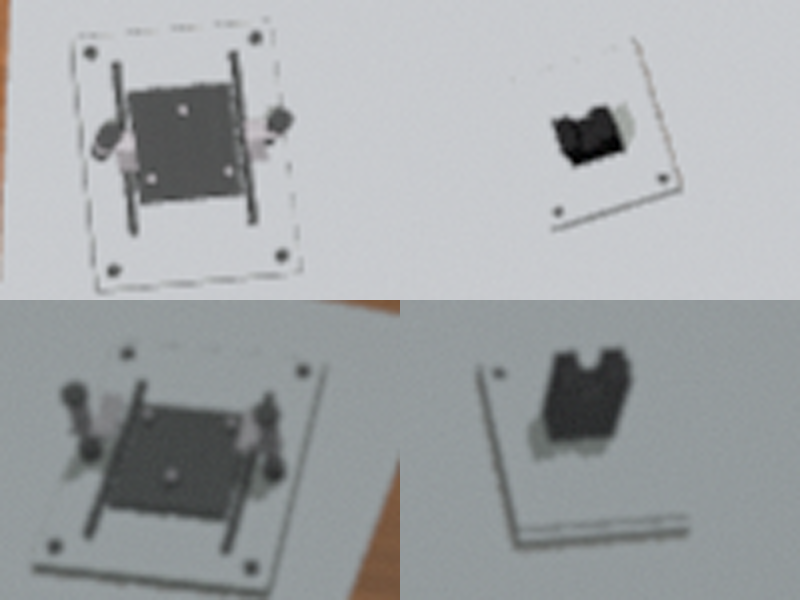

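The crop shows the base's three balls clearly: top-view crop (182,109), (151,178) and (228,171). The plate's bevelled front faces away from the robot. Base yaw is about +5.5° and plate yaw about +18.5°. Next I'll get the ball positions and the first move.

```bash
cat >> h.py <<'E'
def togo(xy,yaw,z,s=None):
    """shift (tool axes, mm) and spin taking measured TCP to xy,z with tool y along yaw (mod pi)"""
    s=s or telemetry.sense();T=cv2.Rodrigues(np.array(s['ee_rot']))[0]
    d=T.T@(np.array([*xy,z])-s['tool_pos'])*1000
    a=np.arctan2(T[1,1],T[0,1]);w=(yaw-a+np.pi/2)%np.pi-np.pi/2
    print('shift',d.round(1),'spin',round(-w,3),'tilt',T[:,2].round(4))
E
python3 - <<'E'
from m import *
yaw=np.radians(5.5);u=np.array([np.cos(yaw),np.sin(yaw)]);n=np.array([-u[1],u[0]])
O={'top':np.array([.5429,-.1742]),'scene':np.array([.5442,-.1704])}
pts={'top':[(300.5,177.2),(292.7,194.5),(312,192.7)],'scene':[(192.5,213.7),(187.5,198),(208,200.7)]}
for k in pts:
    c=load(k);g=c['color'].min(2).astype(float)
    for (x,y) in pts[k]:
        X,Y=int(round(x)),int(round(y));w=g[Y-3:Y+4,X-3:X+4];w=np.clip(w-np.median(w)-12,0,None)
        yy,xx=np.mgrid[Y-3:Y+4,X-3:X+4];p=(w*xx).sum()/w.sum(),(w*yy).sum()/w.sum()
        q=ray(c,*p,.030)[:2]-O[k];print(k,np.round(p,1),(q@u*1000).round(1),(q@n*1000).round(1))
togo((.578,.1885),np.radians(18.6),.12)
E
```

```text
top [300.3 177. ] 28.5 1.3
top [292.4 194.2] -20.0 30.0
top [312.9 192.6] -20.8 -30.1
scene [192.3 213.1] 28.7 -0.0
scene [188.5 195.5] -27.2 -24.7
scene [210.6 201.3] -15.3 37.2
shift [454.3 220.1 104.1] spin 0.834 tilt [-7.0e-04 -1.8e-03 -1.0e+00]
```

Request:
{"name": "carry_out", "arguments": {"claw": [1,1,1,1,1,1,1,1,1,1], "translation": [[36,17,0],[72,35,0],[108,52,0],[145,70,0],[181,88,0],[217,105,0],[253,123,0],[290,140,0],[326,158,0],[362,175,0]], "spin": [0.1,0.2,0.3,0.4,0.5,0.6,0.7,0.8,0.834,0.834]}}

```text
clock: 0.93
tool_pos: [0.5125, 0.2656, 0.2243]
ee_rot: [2.55, -1.834, -0.001]
force: [-0.4, 0.4, -1.6]
finger_gap: 0.0857
gripper_force: 0.0
```

```bash
python3 -c "
from h import *
togo((.578,.1885),np.radians(18.6),.11);print(telemetry.sense()['qpos'].round(2))"
```

```text
shift [ 93.9 -37.7 114.3] spin -0.001 tilt [-7.e-04 -3.e-04 -1.e+00]
[ 0.76  0.3  -0.11 -0.   -1.15 -0.43]
```

Request:
{"name": "carry_out", "arguments": {"claw": [1,1,1,1,1,1,1], "translation": [[32,-13,0],[63,-25,10],[94,-38,45],[94,-38,80],[94,-38,114],[94,-38,114],[94,-38,114]], "spin": [0,0,0,0,0,0,0]}}

```text
clock: 1.52
tool_pos: [0.577, 0.1896, 0.109]
ee_rot: [2.548, -1.83, -0.002]
force: [-0.4, -0.1, 1.4]
finger_gap: 0.0853
gripper_force: 0.0
```

```bash
python3 - <<'E'
from h import *
togo((.578,.1885),np.radians(18.6),.035)
c=cap('wrist');print(c['xyz'],c['camera_matrix'][0]);cv2.imwrite('pics/w1.png',c['color'])
E
```

```text
shift [ 1.3 -0.9 74. ] spin 0.0 tilt [-0.004  -0.0031 -1.    ]
[0.60058124 0.12335617 0.25992417] [297.31863964   0.         250.86196501]
```

View pics/w1.png

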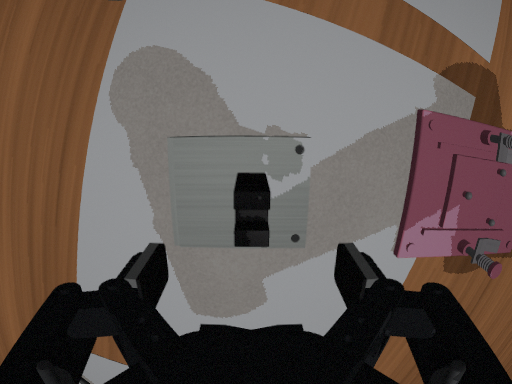

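The wrist view shows the block at (252,208), centred between the fingers (midline about column 251) and square to them. I'll descend and close.

Request:
{"name": "carry_out", "arguments": {"claw": [1,1,1,1,0.2,-0.3,-0.6,-0.6,-0.6,-0.6], "translation": [[1,-1,35],[1,-1,65],[1,-1,73],[1,-1,73],[1,-1,73],[1,-1,73],[1,-1,73],[1,-1,73],[1,-1,73],[1,-1,73]], "spin": [0,0,0,0,0,0,0,0,0,0], "newtons": 50}}

```text
clock: 2.4
tool_pos: [0.5793, 0.19, 0.0388]
ee_rot: [-2.551, 1.832, -0.001]
force: [-2.8, 1.4, 5.3]
finger_gap: 0.0231
gripper_force: 50.4
```

Request:
{"name": "carry_out", "arguments": {"claw": [-0.6,-0.6,-0.6,-0.6,-0.6,-0.6], "translation": [[0,0,0],[0,0,-15],[0,0,-40],[0,0,-75],[0,0,-110],[0,0,-110]], "spin": [0,0,0,0,0,0]}}

```text
clock: 2.9
tool_pos: [0.5833, 0.1916, 0.1552]
ee_rot: [-2.543, 1.824, -0.012]
force: [1.5, 1.1, -1.2]
finger_gap: 0.0233
gripper_force: 49.7
```

```bash
python3 - <<'E'
from h import *
s=telemetry.sense();print(s['tool_pos'],s['force'])
yaw=np.radians(5.5);u=np.array([np.cos(yaw),np.sin(yaw)])
O=np.array([.5435,-.1723]); togo(O-.130*u,yaw,.16)
E
```

```text
[0.58325342 0.19158593 0.15518202] [ 1.50803247  1.13341093 -1.18921768]
shift [302.2 280.8  -9.1] spin 0.231 tilt [ 0.0132  0.0055 -0.9999]
```

Request:
{"name": "carry_out", "arguments": {"claw": [-0.6,-0.6,-0.6,-0.6,-0.6,-0.6,-0.6,-0.6,-0.6,-0.6], "translation": [[15,14,-5],[40,37,-9],[68,63,-9],[96,89,-9],[124,115,-9],[152,141,-9],[180,167,-9],[208,193,-9],[236,219,-9],[264,245,-9]], "spin": [0,0.02,0.05,0.08,0.11,0.14,0.17,0.2,0.22,0.231]}}

```text
clock: 3.73
tool_pos: [0.4295, -0.1398, 0.156]
ee_rot: [2.322, -2.115, -0.002]
force: [0.9, -0.7, -2.8]
finger_gap: 0.0233
gripper_force: 49.9
```

Request:
{"name": "carry_out", "arguments": {"claw": [-0.6,-0.6,-0.6,-0.6,-0.6,-0.6], "translation": [[17,24,0],[29,42,0],[29,42,0],[29,42,0],[29,42,0],[29,42,0]], "spin": [0,0,0,0,0,0]}}

```text
clock: 4.23
tool_pos: [0.3928, -0.1709, 0.1565]
ee_rot: [-2.324, 2.114, -0.0]
force: [-0.2, 0.3, -3.2]
finger_gap: 0.0229
gripper_force: 50.0
```

```bash
python3 - <<'E'
from h import *
s=telemetry.sense();print(s['tool_pos'],s['force'])
yaw=np.radians(5.5);u=np.array([np.cos(yaw),np.sin(yaw)])
O=np.array([.5435,-.1723]); togo(O-.130*u,yaw,.12)
t=s['tool_pos'][:2]
for n in('top','scene'):
    c=cap(n);P=cloud(c);z=P[...,2];d=np.linalg.norm(P[...,:2]-t,axis=-1)
    zz=s['tool_pos'][2]-.039+.014
    m=(d<.13)&(abs(z-zz)<.006)
    r=cv2.minAreaRect((P[m][:,:2]*1000).astype(np.float32));print(n,r,m.sum(),np.median(z[m])-zz)
    # z plane fit
    A=np.c_[P[m][:,:2]-t,np.ones(m.sum())];print(np.linalg.lstsq(A,z[m],rcond=None)[0])
    cv2.imwrite('pics/%s2.png'%n,c['color'])
a=cv2.imread('pics/top2.png')[90:330,170:430];b=cv2.imread('pics/scene2.png')[110:350,80:340]
cv2.imwrite('pics/c2.png',cv2.resize(np.hstack([a,b]),(800,369)))
E
```

```text
[ 0.39280021 -0.1709196   0.15651912] [-0.22776093  0.30914199 -3.16492915]
shift [ 15.8 -19.9  36.5] spin -0.001 tilt [ 4.e-04  1.e-04 -1.e+00]
top ((356.79229736328125, -176.5941925048828), (31.48370361328125, 100.14127349853516), 1.625715970993042) 254 0.00019801927231463679
[ 0.00831139 -0.00613549  0.13202892]
scene ((404.0186767578125, -168.48269653320312), (125.78255462646484, 101.00234985351562), 5.914987564086914) 992 -0.0017996334435102235
[-0.01056828 -0.00508185  0.12993432]
```

View pics/c2.png

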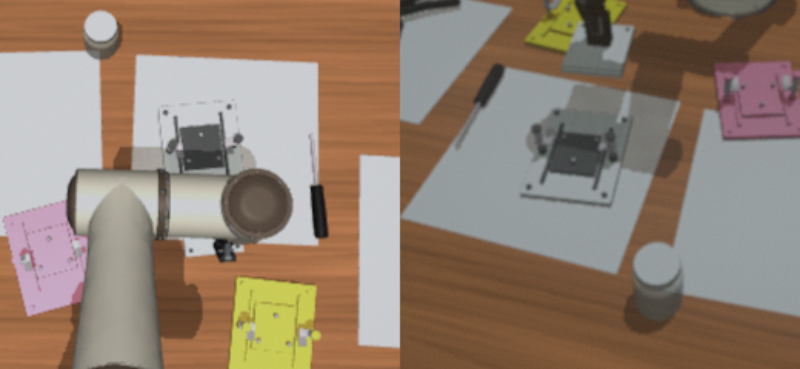

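Scene view: the plate is held level and square (yaw 5.9°) ahead of the open side of the base. The TCP-to-plate offset is within about 1 mm. I'll descend at x = -110 to entry height.

```bash
cat >> h.py <<'E'
def B(x,z,lat=0.,yaw=np.radians(5.6),O=np.array([.5433,-.1716])):
    u=np.array([np.cos(yaw),np.sin(yaw)]);n=np.array([-u[1],u[0]]);s=telemetry.sense()
    q=s['tool_pos'][:2]-O;F=np.array(s['force'])
    print('base x,y',(q@u*1000).round(2),(q@n*1000).round(2),'under',(s['tool_pos'][2]*1000-38.8).round(2),'F',(F[:2]@u).round(2),(F[:2]@n).round(2),F[2].round(2),'M',s['moment'].round(2))
    togo(O+x*u+lat*n,yaw,z+.0388,s)
E
python3 -c "
from h import *
B(-.110,.0325)"
```

```text
base x,y -149.73 15.51 under 117.69 F 0.23 0.55 -3.99 M [0.03 0.09 0.02]
shift [ 15.4 -39.8  85.2] spin -0.003 tilt [ 0.e+00  1.e-04 -1.e+00]
```

Request:
{"name": "carry_out", "arguments": {"claw": [-0.6,-0.6,-0.6,-0.6,-0.6,-0.6,-0.6,-0.6], "translation": [[8,-20,0],[15,-40,0],[15,-40,30],[15,-40,60],[15,-40,78],[15,-40,84],[15,-40,84],[15,-40,84]], "spin": [0,0,0,0,0,0,0,0]}}

```text
clock: 5.0
tool_pos: [0.4345, -0.1824, 0.0732]
ee_rot: [-2.325, 2.113, -0.002]
force: [0.1, 0.7, -1.9]
finger_gap: 0.023
gripper_force: 49.9
```

```bash
python3 - <<'E'
from h import *
B(-.092,.0325)
c=cap('wrist');cv2.imwrite('pics/w3.png',c['color']);print(c['xyz'])
E
```

```text
base x,y -109.35 -0.13 under 34.37 F 0.12 0.65 -1.91 M [-0.08 -0.08 -0.03]
shift [ -0.2 -17.3   1.9] spin -0.002 tilt [ 1.e-03 -6.e-04 -1.e+00]
[ 0.44143578 -0.25246548  0.22403349]
```

View pics/w3.png

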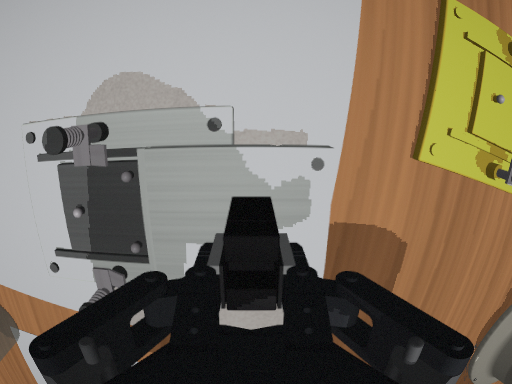

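The wrist view shows the plate left of centre, with its front edge at column about 145 and its -y edge at row 147. The rear balls are at (127,176) and (137,248), the front ball at (79,212). I'll convert these with the fisheye model.

```bash
python3 - <<'E'
from h import *
c=np.load('pics/wrist.npz');K=c['camera_matrix'];Rm=R(c);g=c['color'].astype(float).mean(2)
yaw=np.radians(5.6);u=np.array([np.cos(yaw),np.sin(yaw)]);n=np.array([-u[1],u[0]]);O=np.array([.5433,-.1716])
def f(px,py,z):
    x,y=px-K[0,2],py-K[1,2];r=np.hypot(x,y);t=r/K[0,0]
    d=Rm@np.array([np.sin(t)*x/r,np.sin(t)*y/r,np.cos(t)]);p=c['xyz']+d*(z-c['xyz'][2])/d[2]
    q=p[:2]-O;return (q@u*1000).round(1),(q@n*1000).round(1)
for (X,Y) in [(127,176),(137,248),(79,212)]:
    w=g[Y-8:Y+9,X-8:X+9];w=np.clip(w-np.median(w)-15,0,None);yy,xx=np.mgrid[Y-8:Y+9,X-8:X+9]
    p=((w*xx).sum()/w.sum(),(w*yy).sum()/w.sum());print(np.round(p,1),f(*p,.028),f(X,Y,.028))
for X in (180,230,280):
    col=g[138:156,X];print('side edge',X,col.round().astype(int),138+np.argmax(abs(np.diff(col)))+.5,f(X,138+np.argmax(abs(np.diff(col)))+1,.048))
for Y in (165,185,205,225,245):
    print('row',Y,g[Y,132:172].round().astype(int))
print('rear',[f(*p,.048) for p in ((331,148),(329,200),(138,149))],'base holes',[f(*p,.012) for p in ((215,124),(30,138),(55,267))])
E
```

```text
[124.9 176.8] (np.float64(-18.7), np.float64(-28.1)) (np.float64(-20.5), np.float64(-28.6))
[134.2 248.5] (np.float64(-18.6), np.float64(28.6)) (np.float64(-21.1), np.float64(28.1))
[ 76.2 213.3] (np.float64(29.8), np.float64(0.5)) (np.float64(26.7), np.float64(-0.7))
side edge 180 [159 158 160 160 159 155 154 119  84 101 148 157 156 153 152 154 155 153] 147.5 (np.float64(-66.3), np.float64(-49.7))
side edge 230 [157 159 159 158 156 156 122  82  93 146 161 157 155 155 157 159 158 157] 146.5 (np.float64(-96.8), np.float64(-49.7))
side edge 280 [163 160 159 157 157 161 163  88  85 168 189 190 189 189 190 189 190 190] 146.5 (np.float64(-126.5), np.float64(-49.7))
row 165 [ 59  60  61  59  60  79 130 153 152 153 152 153 154 153 155 155 153 154
 155 155 155 155 155 155 154 156 154 155 155 155 155 155 155 157 153 156
 156 156 156 156]
row 185 [ 58  60  59  57  59  59  60  81 150 152 153 152 153 153 153 150 148 149
 148 149 149 149 150 149 150 149 150 150 150 150 149 150 150 150 150 151
 150 151 150 151]
row 205 [ 56  54  56  56  57  54  54  55  56 100 148 150 151 152 153 153 153 150
 151 151 151 152 152 152 151 152 151 152 152 151 151 152 153 154 153 152
 153 153 152 154]
row 225 [ 55  54  58  55  54  55  56  56  57  56  58  73 126 150 148 149 151 152
 151 148 147 148 150 149 148 149 149 149 147 147 148 148 149 148 150 148
 149 149 148 148]
row 245 [ 94  96  97  94  86  79  67  53  33  27  45  56  56  55  58 148 148 148
 149 150 151 151 148 149 148 149 148 148 146 148 149 148 149 148 147 150
 148 148 149 148]
rear [(np.float64(-157.9), np.float64(-49.6)), (np.float64(-158.6), np.float64(-16.6)), (np.float64(-38.8), np.float64(-50.0))] base holes [(np.float64(-83.7), np.float64(-62.2)), (np.float64(83.4), np.float64(-62.0)), (np.float64(82.2), np.float64(62.9))]
```

Alignment is good: lateral error is under 0.5 mm and yaw matches. The balls put the home TCP x at about -3 (base coordinates). I'll insert in gentle steps.

Request:
{"name": "carry_out", "arguments": {"claw": [-0.6,-0.6,-0.6,-0.6,-0.6,-0.6,-0.6,-0.6,-0.6,-0.6], "translation": [[0,-4,1],[0,-8,2],[0,-12,2],[0,-16,2],[0,-20,2],[0,-24,2],[0,-28,2],[0,-32,2],[0,-34,2],[0,-34,2]], "spin": [0,0,0,0,0,0,0,0,0,0]}}

```text
clock: 5.88
tool_pos: [0.4672, -0.1792, 0.0702]
ee_rot: [2.323, -2.114, -0.001]
force: [-0.9, -0.1, -3.9]
finger_gap: 0.0229
gripper_force: 50.0
```

```bash
python3 -c "
from h import *
B(-.05,.0315)"
```

```text
base x,y -76.47 -0.17 under 31.41 F -0.88 -0.06 -3.88 M [0.   0.15 0.  ]
shift [ -0.3 -26.5  -0.1] spin -0.004 tilt [-1.e-03  1.e-04 -1.e+00]
```

Request:
{"name": "carry_out", "arguments": {"claw": [-0.6,-0.6,-0.6,-0.6,-0.6,-0.6,-0.6,-0.6], "translation": [[0,-3,0],[0,-6,0],[0,-9,0],[0,-12,0],[0,-15,0],[0,-18,0],[0,-18,0],[0,-18,0]], "spin": [0,0,0,0,0,0,0,0]}}

```text
clock: 6.55
tool_pos: [0.4817, -0.1777, 0.0699]
ee_rot: [2.319, -2.113, -0.009]
force: [-5.0, -0.2, -3.3]
finger_gap: 0.0229
gripper_force: 50.2
```

```bash
python3 -c "
from h import *
B(-.025,.0315)"
```

```text
base x,y -61.88 -0.09 under 31.05 F -5.03 0.32 -3.26 M [-0.2   1.69  0.02]
shift [ -0.3 -36.9  -0.7] spin -0.005 tilt [-7.5e-03  5.0e-04 -1.0e+00]
```

Request:
{"name": "carry_out", "arguments": {"claw": [-0.6,-0.6,-0.6,-0.6,-0.6,-0.6], "translation": [[0,-3,-0.5],[0,-6,-0.5],[0,-9,-0.5],[0,-12,-0.5],[0,-14,-0.5],[0,-14,-0.5]], "spin": [0,0,0,0,0,0]}}

```text
clock: 7.05
tool_pos: [0.4994, -0.1761, 0.0703]
ee_rot: [2.323, -2.114, -0.001]
force: [-1.0, -0.2, -10.5]
finger_gap: 0.0232
gripper_force: 49.5
```

```bash
python3 -c "
from h import *
B(-.025,.0315)"
```

```text
base x,y -44.16 -0.15 under 31.52 F -1.04 -0.13 -10.52 M [-0.02  0.9  -0.04]
shift [ -0.2 -19.2   0. ] spin -0.004 tilt [-7.e-04  3.e-04 -1.e+00]
```

Past the ramps: the clips rest on top and the arm carries their load. I'll advance to about -14, then ride lower and feel.

Request:
{"name": "carry_out", "arguments": {"claw": [-0.6,-0.6,-0.6,-0.6,-0.6,-0.6,-0.6,-0.6,-0.6,-0.6], "translation": [[0,-4,0],[0,-8,0],[0,-12,0],[0,-16,0],[0,-20,0],[0,-24,0],[0,-28,0],[0,-30,0.5],[0,-30,1],[0,-30,1]], "spin": [0,0,0,0,0,0,0,0,0,0]}}

```text
clock: 7.88
tool_pos: [0.5301, -0.1734, 0.0703]
ee_rot: [-2.322, 2.113, -0.003]
force: [-1.1, 0.2, -10.8]
finger_gap: 0.023
gripper_force: 49.6
```

```bash
python3 -c "
from h import *
B(-.003,.031)"
```

```text
base x,y -13.33 -0.53 under 31.51 F -1.1 0.29 -10.85 M [0.06 0.33 0.01]
shift [ -0.6 -10.3   0.5] spin -0.003 tilt [ 2.4e-03 -1.0e-04 -1.0e+00]
```

Request:
{"name": "carry_out", "arguments": {"claw": [-0.6,-0.6,-0.6], "translation": [[-0.5,0,0.6],[-0.5,0,1.2],[-0.5,0,1.2]], "spin": [0,0,0]}}

```text
clock: 8.13
tool_pos: [0.5301, -0.1733, 0.0697]
ee_rot: [-2.323, 2.113, -0.004]
force: [0.1, -1.6, -9.0]
finger_gap: 0.0231
gripper_force: 49.8
```

```bash
python3 -c "
from h import *
B(-.003,.031)"
```

```text
base x,y -13.34 -0.38 under 30.92 F -0.05 -1.61 -9.0 M [-0.52  0.13 -0.02]
shift [ -0.4 -10.3  -0.1] spin -0.003 tilt [ 2.9e-03 -7.0e-04 -1.0e+00]
```

Just touching the balls. I'll lower a touch more and advance 4 mm.

Request:
{"name": "carry_out", "arguments": {"claw": [-0.6,-0.6,-0.6,-0.6,-0.6], "translation": [[0,-1,0.5],[0,-2,1],[0,-3,1],[0,-4,1],[0,-4,1]], "spin": [0,0,0,0,0]}}

```text
clock: 8.55
tool_pos: [0.5321, -0.173, 0.0694]
ee_rot: [2.323, -2.113, -0.001]
force: [-5.9, -1.1, 1.6]
finger_gap: 0.0227
gripper_force: 51.2
```

```bash
python3 -c "
from h import *
B(-.003,.031)"
```

```text
base x,y -11.26 -0.31 under 30.63 F -5.97 -0.53 1.59 M [-0.22  1.75 -0.02]
shift [-0.3 -8.3 -0.4] spin -0.003 tilt [-1.4e-03 -7.0e-04 -1.0e+00]
```

Request:
{"name": "carry_out", "arguments": {"claw": [-0.6,-0.6,-0.6,-0.6], "translation": [[0,-1,-0.3],[0,-2,-0.3],[0,-3,-0.3],[0,-3,-0.3]], "spin": [0,0,0,0]}}

```text
clock: 8.88
tool_pos: [0.5364, -0.1724, 0.069]
ee_rot: [-2.323, 2.114, -0.002]
force: [-1.0, 0.2, -4.3]
finger_gap: 0.023
gripper_force: 50.5
```

```bash
python3 -c "
from h import *
B(-.003,.031)"
```

```text
base x,y -6.97 -0.12 under 30.2 F -0.99 0.3 -4.3 M [-0.08  0.74  0.01]
shift [-0.1 -4.  -0.8] spin -0.003 tilt [ 1.5e-03 -2.0e-04 -1.0e+00]
```

Force dropped and the plate sank: the balls are entering the grooves. I'll ease on 2 mm while letting it down.

Request:
{"name": "carry_out", "arguments": {"claw": [-0.6,-0.6,-0.6,-0.6], "translation": [[0,-1,0.3],[0,-2,0.6],[0,-2,1],[0,-2,1]], "spin": [0,0,0,0]}}

```text
clock: 9.22
tool_pos: [0.5389, -0.172, 0.067]
ee_rot: [-2.323, 2.114, -0.002]
force: [0.6, -0.2, -6.7]
finger_gap: 0.0232
gripper_force: 50.0
```

```bash
python3 -c "
from h import *
B(-.003,.031)"
```

```text
base x,y -4.41 0.05 under 28.22 F 0.6 -0.27 -6.69 M [-0.09 -0.1   0.04]
shift [ 0.  -1.4 -2.8] spin -0.004 tilt [ 0.0019  0.     -1.    ]
```

Underside at 28.2 mm with low forces: it has dropped in. Letting go.

Request:
{"name": "carry_out", "arguments": {"claw": [-0.6,-0.4,-0.3,-0.1,0.2,0.2,0.2], "translation": [[0,0,0.3],[0,0,0.3],[0,0,0.3],[0,0,0.3],[0,0,0.3],[0,0,0.3],[0,0,0.3]], "spin": [0,0,0,0,0,0,0], "newtons": 20}}

```text
clock: 9.8
tool_pos: [0.5382, -0.1722, 0.0674]
ee_rot: [-2.323, 2.114, -0.001]
force: [0.5, -0.8, -0.2]
finger_gap: 0.0515
gripper_force: 0.0
```

Request:
{"name": "carry_out", "arguments": {"claw": [0.2,0.2,0.2,0.2,0.2,0.2,0.2,0.2], "translation": [[0,0,-4],[0,0,-15],[0,0,-35],[0,0,-65],[0,0,-95],[0,0,-125],[0,0,-150],[0,0,-150]], "spin": [0,0,0,0,0,0,0,0]}}

```text
clock: 10.47
tool_pos: [0.541, -0.1729, 0.2238]
ee_rot: [-2.32, 2.109, -0.017]
force: [0.7, 0.3, 0.6]
finger_gap: 0.0512
gripper_force: 0.0
```

```bash
python3 - <<'E'
from h import *
B(-.003,.15)
c=cap('scene');P=cloud(c);z=P[...,2];yaw=np.radians(5.6);u=np.array([np.cos(yaw),np.sin(yaw)]);n=np.array([-u[1],u[0]])
q=P[...,:2]-np.array([.5433,-.1709]);x=q@u;y=q@n
m=(abs(y)<.036)&(x>-.05)&(x<.058)&(z>.035)&(z<.048)
print(m.sum(),np.linalg.lstsq(np.c_[x[m],y[m],np.ones(m.sum())],z[m],rcond=None)[0],np.median(z[m]))
m=(abs(y)<.06)&(abs(x)<.09)&(z>.033)&(z<.047)
print(cv2.minAreaRect(np.c_[x[m],y[m]].astype(np.float32)*1000))
w=cap('wrist')['color']
cv2.imwrite('pics/f.png',np.hstack([cv2.resize(c['color'][150:260,120:250],(400,338)),cv2.resize(w,(400,338))]))
E
```

```text
base x,y -2.4 -1.1 under 184.96 F 0.73 0.19 0.57 M [-0.05 -0.05  0.02]
shift [-1.2  1.  34.9] spin -0.003 tilt [ 0.0123 -0.0027 -0.9999]
659 [-0.00776872 -0.00422322  0.03942936] 0.039029299506808224
((7.118206024169922, -0.06955718994140625), (123.74730682373047, 117.51763153076172), 0.10667160153388977)
```

View pics/f.png

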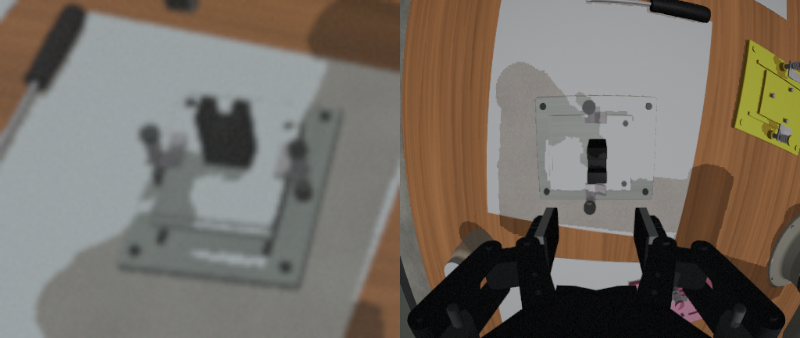

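The plate sits square under both clips, with no tilt beyond the camera bias. Its origin is at x about -4, which matches the balls, and its height is the seated one. The gripper is clear.

```bash
python3 -c "
from h import *
print(order.job_done())"
```

```text
the job is handed in; nothing more can be done
None
```

The plate is home on the three balls under both clips, level and square; the gripper is clear of it, and I've handed the job in at about 10.5 s on the robot's clock.

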